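Turn the clamped oil stone on its swivel base

TASK

First take the wood offcut off the round turntable and leave it lying flat on the bench top, clear of the turntable. Then back the clamp lever off (counter-clockwise from above) by about an eighth of a turn, never more than a quarter turn, just so the turntable is free, swing the oil stone round until its length points straight at the clamp screw, and turn the lever clockwise again until the clamp is fully tight. Do not force the stone round while it is clamped, and leave the other things on the bench where they are.

Things in the scene. Friction and masses are not known exactly. Their poses are not given: they have to be found in the camera images.
- swivel_base: fixed plywood board 150 x 285 mm, 14 mm thick, screwed to the bench, that carries the turntable and the clamp. Origin on the bench straight under the turntable's axis; its z is up and its -y points from the turntable's axis to the clamp screw 142 mm away (board from y = +95 to -190 mm).
- pivot (a point): centre of the turntable's top face, 34 mm above the bench. The turntable is a round wooden plate of diameter 220 mm, 16 mm thick (its underside is 18 mm above the bench, overhanging the board at the sides). On it, centred, is fixed the oil stone: a walnut base 66 mm wide and 178 mm long, from 34 to 52 mm above the bench, with the grey stone 50 x 150 mm on it up to 68 mm.
- stone_end (a point): middle of that short end of the oil stone which has to come to the clamp: on the stone's long centre line, 89 mm from the turntable's axis, 50 mm above the bench (it turns with the stone).
- turntable (a joint): angle of the oil stone, rad: 0 when its length points straight at the clamp screw (stone_end on the board's -y), positive counter-clockwise from above; stops at -0.7 and 1.7. It starts at 0.85 to 1.25, so the stone has to be turned clockwise. With the clamp free it turns stiffly (about 0.2 N m, some 3 N pushed sideways on the stone near its end) and stays where it is left; with the clamp tight it is held.
- clamp_axis (a point): point on the vertical axis of the clamp screw, 60 mm above the bench, the height of the middle of the lever's bar when tight. The hub around it has radius 16 mm and its top is 69 mm above the bench.
- lever_knob (a point): centre of the black ball (diameter 24 mm) at the end of the clamp lever, a level steel bar of diameter 12 mm that reaches 95 mm out from the screw axis, 60 mm above the bench (it rises 4 mm per rad of loosening). Nothing stands below the bar beyond 50 mm from the screw axis except the 14 mm board near its hub.
- clamp_lever (a joint): angle of the clamp lever, rad: 0 at the hard stop fully tight, growing as it is turned counter-clockwise from above (loosened), up to 3.5. At 0 the lever points along the board's -y turned 0.26 rad clockwise from above. It starts tight, at 0.02 to 0.15; it grips below about 0.5, is free above 0.6, and counts as tight below 0.25. It moves stiffly (some 4 to 7 N pushed at 75 mm from the axis) and stays where it is left.
- clamp_strap: flat dark steel bar 34 mm wide and 81 mm long under the lever's hub, whose inner end presses on the rim of the turntable (on the last 13 mm); its inner end is 97 mm from the turntable's axis and its top 43 mm above the bench. Origin on the screw axis, at the bar's underside. Fully tight it presses with about 30 N (15 N or more counts as tight).
- offcut: loose plain wood offcut, 34 x 72 x 22 mm (x, y, z), 33 g, that starts lying flat on the turntable beside the stone, in its way, its length pointing outward and its outer end over the rim. Origin at the centre of its underside.
- offcut_center (a point): centre of the offcut, 11 mm above its underside.
- wax_tin: bystander: round brown wax tin with a lid, 61 mm across, 26 mm high; origin at the centre of its underside.
- tea_mug: bystander: orange mug, 101 mm high, 81 mm wide; origin at the centre of its underside.
- roll_tool_1: bystander: carving gouge with a turned wooden handle, 212 mm long, the first in the tool roll on the robot's right, nearest to the clamp lever; origin at the centre of its underside.
Not all that is in view belongs to the job. There is more than one size of the offcut; the one meant has the size given above.

How it is judged (in metres and radians):
On the way, in this order (a step that is already met when the one before it is completed fails the run):
1. the offcut lies flat on the bench top, clear of the turntable (horizontal distance between offcut_center and pivot above 0.13 m and height (world z) of offcut_center below 0.022 m and contact force between the fingers and offcut below 0.1 N), for 0.2 s.
2. the clamp is backed off until the turntable is free, the stone not yet turned (value of joint clamp_lever above 0.58 rad and contact force between clamp_strap and anything else below 1 N and value of joint turntable above 0.6 rad), for 0.1 s.
3. the stone points straight at the clamp screw, the clamp still free (value of joint turntable between -0.12 and 0.12 rad and value of joint clamp_lever above 0.5 rad), for 0.2 s.
4. the clamp is tight again (value of joint turntable between -0.12 and 0.12 rad and value of joint clamp_lever below 0.25 rad and contact force between clamp_strap and anything else above 15 N), for 0.2 s.
At the end, for the whole second after the job is handed in: The offcut lies flat on the bench top at rest, its centre more than 130 mm from the turntable's axis and below 22 mm; the stone points at the clamp screw within 0.12 rad; the clamp lever is below 0.25 rad and the strap presses on the turntable with more than 15 N (all of step 4 and horizontal distance between offcut_center and pivot above 0.13 m and height (world z) of offcut_center below 0.022 m and linear speed of offcut below 0.02 m/s); the robot touches nothing.
It fails at once if the clamp lever is backed off more than a quarter turn from where it stood (beyond 1.8 rad) (value of joint clamp_lever above 1.8 rad).
It fails at once if the stone is forced round while the clamp grips it (contact force between clamp_strap and anything else above 10 N and (velocity of joint turntable above 0.25 rad/s or velocity of joint turntable below -0.25 rad/s)).
It fails at once if the wax tin, the mug or the nearest gouge is moved more than 30 mm (distance of any of wax_tin, tea_mug, roll_tool_1 from where it was at the start of the episode above 0.03 m).
It also fails if it takes over 67 s, if anything falls off the work surface, if the arm or the gripper's body presses on something with over 40 N, if the wrist force passes 120 N, or if a joint passes its speed limit or range.

ROBOT

A 6-joint arm with a two-finger parallel gripper is mounted at the origin on the work surface; the furniture and walls round the work are solid. World frame = base frame: x ahead of the robot, y to its left, z up, the work surface at z = 0. Lengths are in m, angles in degrees, forces in N, time in s.
With the tool pointing down it reaches from about 0.325 to 0.85 m from the base axis. Payload 15.5 kg.
Tool frame: the origin (TCP) lies at the very end of the fingers, on their centre line; the grasp point (between the pads) lies arm.grip_depth behind it (arm.grip_depth is the distance from the TCP to the grasp point, in m); z points along the fingers, y is the line along which they close (so a half turn about z gives the same grasp; the last joint's range is limited). The gripper opens to 91 mm and grips with 3 to 60 N. Pads are 32 mm wide; open, the fingers measure 118 mm over their backs; the gripper's body (76 mm by 178 mm) begins 60 mm behind the grasp point.
Start: joints at [-76.289, 28.281, 77.091, -0, 74.628, -5.472], TCP at [0.205, -0.59, 0.214] pointing down, gripper open.
Joint ranges: [-166.48, 166.48], [-47.26, 123.95], [12.59, 153.08], [-70.14, 250.14], [6.76, 159.57], [-176.63, 176.63]. Speed limits (degrees/s): [108.29, 108.29, 147.25, 172.46, 172.46, 172.46].

INTERFACE

Orientations are given as a 3x3 rotation matrix whose columns are the frame's x, y, z axes.
In Python, from rig import arm gives the robot as it stands. Calls block until the motion is done:
- arm.move_to(position, orientation): joint-space move of the TCP to a pose.
- arm.move_l(position, orientation=None, feed=0.15): straight line of the TCP; orientation=None keeps the orientation; feed is the mean speed in m/s.
- arm.move_joints(angles): joint-space move.
- arm.grip(opening): finger opening in m; the grip force is fixed at half the most; returns when the fingers have stopped.
- arm.sleep(seconds).
- arm.solve_ik(position, orientation): joint angles nearest the present ones, or None.
- arm.snapshot(name): name is "scene" or "top" or "wrist"; returns the picture (480x640x3 uint8, red, green, blue); there is no depth.
- arm.get_calibration(name): a dict with "intrinsics" (3x3 intrinsics, pixels), "cam_to_world" (4x4, takes a point from camera to world coordinates). Camera axes: x right, y down, z forward; pixel columns grow to the right and rows downward; lengths in m; the calibration is good to about 2 mm. A picture is of the moment at which its call begins: read the wrist's pose just before it. get_calibration takes no time and is no camera call; for the wrist camera it gives the pose at the moment of the call.
A pose or a line that the arm cannot do raises arm.Unreachable and nothing moves.
- arm.sign_off(): hands the job in; it is judged then, once.
Readings, each from a call of its own:
- arm.current_t(): time.
- arm.current_joint_positions(): joint angles.
- arm.current_dq(): joint speeds.
- arm.current_tau(): joint torques, N m.
- arm.current_ee_pos(): TCP position.
- arm.current_tool_rot(): TCP orientation.
- arm.current_force(): force on the tool from outside, world axes, zero at the start.
- arm.current_torque(): the same for the moment, N m.
- arm.current_width(): finger opening in m.
- arm.current_grasp_force(): force on a finger pad.
Only numpy, scipy, OpenCV 4.12 (cv2) and the standard library are available. Lean on these libraries where they do the work, as an engineer would, in place of code of your own. Each camera call takes 0.05 s, during which the arm holds its last target. There are 200 camera calls.

## Working session

There is one attempt and no reset: what is moved stays moved. The work goes in short steps, each a Python script; the robot and the scene stay as the last script left them, time stands still between calls to the robot, and variables do not carry over. Pictures are saved under pics/ and viewed, at most 10 in all, crops included, and the job is handed in when it is done.

```bash
mkdir -p pics; ls
python3 - <<'E'
from rig import arm
import cv2,numpy as np
for n in ("scene","top"):
    im=arm.snapshot(n); cv2.imwrite(f"pics/{n}0.png",im[:,:,::-1])
    c=arm.get_calibration(n); print(n,np.round(c["intrinsics"],1).tolist(),np.round(c["cam_to_world"],3).tolist())
print(arm.grip_depth,arm.current_t(),arm.current_tool_rot())
E
```

```text
pics
scene [[461.8, 0.0, 319.5], [0.0, 461.8, 247.5], [0.0, 0.0, 1.0]] [[-0.851, -0.345, 0.396, 0.086], [-0.525, 0.552, -0.648, 0.469], [0.005, -0.759, -0.651, 0.633], [0.0, 0.0, 0.0, 1.0]]
top [[451.2, 0.0, 318.3], [0.0, 451.2, 232.5], [0.0, 0.0, 1.0]] [[-0.027, -0.999, 0.038, 0.375], [-1.0, 0.027, 0.003, -0.098], [-0.004, -0.038, -0.999, 0.932], [0.0, 0.0, 0.0, 1.0]]
0.0188 0.1 [[ 9.44476902e-01  3.28577732e-01 -2.37624312e-04]
 [ 3.28577797e-01 -9.44476338e-01  1.03809712e-03]
 [ 1.16665056e-04 -1.05853682e-03 -9.99999433e-01]]
```

View pics/top0.png

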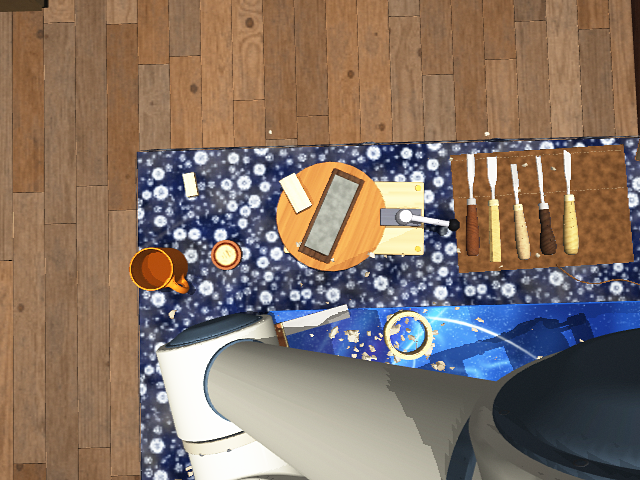

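View pics/scene0.png

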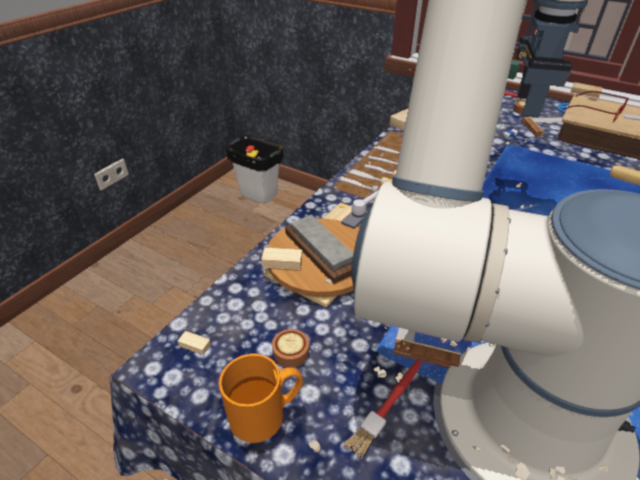

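The top view shows the turntable at about (331,217) and the stone's end to be moved at (345,172). The offcut is at (295,193), the lever hub at (404,216) and the knob at (454,225). The tin is at (227,255), and a decoy block is at (190,184). Next I'll measure roughly from this view, then take a wrist look from above.

```bash
cat > h.py <<'E'
import numpy as np,cv2
def ray(c,uv,z):
    K=np.array(c["intrinsics"]);T=np.array(c["cam_to_world"])
    d=T[:3,:3]@np.linalg.solve(K,[uv[0],uv[1],1.]);o=T[:3,3]
    return (o+d*(z-o[2])/d[2])[:2]
def R(a):  # tool down, tool y axis (closing line) along world angle a (rad)
    y=np.array([np.cos(a),np.sin(a),0]);z=np.array([0,0,-1.]);return np.column_stack([np.cross(y,z),y,z])
def bestR(arm,p,a):  # a or a+pi, whichever keeps joint 6 smaller
    o=[]
    for b in (a,a+np.pi):
        q=arm.solve_ik(p,R(b))
        if q is not None:o.append((abs(q[5]),b))
    return min(o)[1]
E
python3 - <<'E'
from rig import arm
from h import *
c=arm.get_calibration("top")
for n,uv,z in [("pivot",(331,217),.034),("off",(295,193),.056),("hub",(404,216),.069),("knob",(454,225),.06),("tin",(227,255),.026),("end",(345,172),.052)]: print(n,ray(c,uv,z))
p=ray(c,(331,217),.034)
for a in (np.pi/2,0):
  for dx in (-.05,-.1): print(a,dx,arm.solve_ik([p[0]+dx,p[1]-.03,.32],R(a)),arm.solve_ik([p[0]+dx,p[1]-.03,.32],R(a+np.pi)))
print(arm.get_calibration("wrist"),arm.current_ee_pos(),arm.current_tool_rot())
E
```

```text
pivot [ 0.43916976 -0.12110768]
off [ 0.48633454 -0.05170066]
hub [ 0.43482997 -0.25993676]
knob [ 0.41544109 -0.35754267]
tin [0.36898259 0.08936961]
end [ 0.52550837 -0.15051564]
1.5707963267948966 -0.05 [-2.94280366e+01  5.08214981e+00  9.42052894e+01 -2.54444375e-14
  8.07125608e+01 -1.19428037e+02] [-2.94280366e+01  5.08214981e+00  9.42052894e+01 -2.54444375e-14
  8.07125608e+01  6.05719634e+01]
1.5707963267948966 -0.1 [-3.32507465e+01  7.01690837e-01  9.89522776e+01 -2.54444375e-14
  8.03460315e+01 -1.23250747e+02] [-3.32507465e+01  7.01690837e-01  9.89522776e+01 -2.54444375e-14
  8.03460315e+01  5.67492535e+01]
0 -0.05 [-2.94280366e+01  5.08214981e+00  9.42052894e+01 -2.54444375e-14
  8.07125608e+01 -2.94280366e+01] [-2.94280366e+01  5.08214981e+00  9.42052894e+01 -2.54444375e-14
  8.07125608e+01  1.50571963e+02]
0 -0.1 [-3.32507465e+01  7.01690837e-01  9.89522776e+01 -2.54444375e-14
  8.03460315e+01 -3.32507465e+01] [-3.32507465e+01  7.01690837e-01  9.89522776e+01 -2.54444375e-14
  8.03460315e+01  1.46749253e+02]
{'intrinsics': array([[335.96778852,   0.        , 321.90870809],
       [  0.        , 335.96778852, 238.16275948],
       [  0.        ,   0.        ,   1.        ]]), 'cam_to_world': array([[ 0.32858911, -0.91156117, -0.24715467,  0.27514467],
       [-0.94446971, -0.31782547, -0.08345022, -0.56473663],
       [-0.00248207,  0.26085093, -0.9653759 ,  0.38335287],
       [ 0.        ,  0.        ,  0.        ,  1.        ]])} [ 0.20528166 -0.5899689   0.21340737] [[ 9.44476902e-01  3.28577732e-01 -2.37624312e-04]
 [ 3.28577797e-01 -9.44476338e-01  1.03809712e-03]
 [ 1.16665056e-04 -1.05853682e-03 -9.99999433e-01]]
```

Run:
```python
from rig import arm
from h import *
import json
arm.move_to([.46,-.17,.27],R(-np.pi/2))
c=arm.get_calibration("wrist"); im=arm.snapshot("wrist")[:,:,::-1].copy(); cv2.imwrite("pics/w1.png",im)
t=arm.snapshot("top")[:,:,::-1].copy(); cv2.imwrite("pics/top1.png",t)
json.dump({k:np.array(v).tolist() for k,v in c.items()},open("w1.json","w"))
print(arm.current_t())
```

```text
2.0
```

View pics/w1.png

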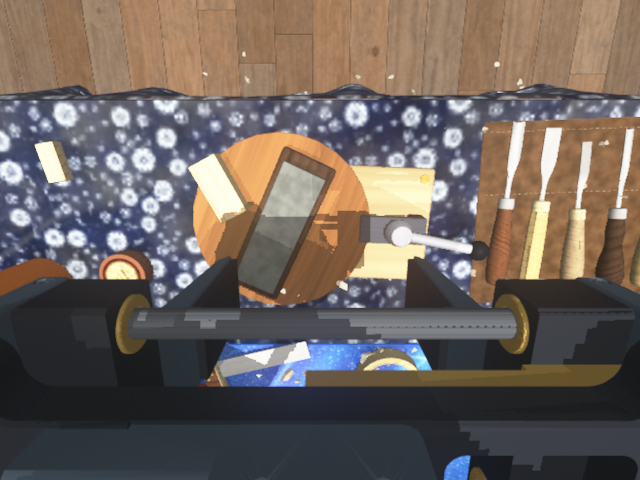

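The wrist view shows the offcut's top face from about (190,168) to (246,210), with the disc centre near (282,217). The stone's far end is at (310,160), the hub at (401,236) and the knob at (480,250). Next I'll measure these with masks in both views.

Run:
```python
from rig import arm
from h import *
import json
def big(m,seed=None):
    cs,_=cv2.findContours(m,cv2.RETR_EXTERNAL,cv2.CHAIN_APPROX_NONE)
    return max(cs,key=cv2.contourArea)[:,0,:].astype(float)
def W(c,px,z): return np.array([ray(c,p,z) for p in px],np.float32)
for name,f,c,rois in [("top","pics/top0.png",arm.get_calibration("top"),dict(d=(265,155,398,280),o=(275,165,320,220),s=(295,160,370,270),k=(440,210,466,240),h=(394,206,416,228))),
                 ("wrist","pics/w1.png",json.load(open("w1.json")),dict(d=(180,120,375,258),o=(180,145,255,228),s=(230,140,345,258),k=(465,236,492,264),h=(385,218,414,250)))]:
    im=cv2.imread(f);hsv=cv2.cvtColor(im,cv2.COLOR_BGR2HSV)
    def crop(k,lo,hi):
        x0,y0,x1,y1=rois[k];m=np.zeros(im.shape[:2],np.uint8);m[y0:y1,x0:x1]=cv2.inRange(hsv,lo,hi)[y0:y1,x0:x1];return m
    o=W(c,big(crop('o',(10,15,215),(35,115,255))),.056);r=cv2.minAreaRect(o*1000);print(name,"off",r)
    d=crop('d',(5,90,90),(22,255,255)); q=cv2.convexHull(big(cv2.morphologyEx(d,cv2.MORPH_OPEN,np.ones((5,5))).astype(np.uint8)).astype(np.float32))[:,0]
    w=W(c,q,.034); w=w[(w[:,1]>-.20)]
    # circle fit w/ free radius, robust
    from scipy.optimize import least_squares
    s=least_squares(lambda p:np.hypot(*(w-p[:2]).T)-p[2],[.44,-.12,.11],loss='soft_l1',f_scale=.002).x;print("disc",s,len(w))
    g=crop('s',(0,0,60),(180,60,215));g=cv2.morphologyEx(g,cv2.MORPH_OPEN,np.ones((5,5)));print("stone",cv2.minAreaRect(W(c,big(g),.068)*1000))
    b=big(crop('k',(0,0,0),(180,255,60)));print("knob",W(c,[(b.min(0)+b.max(0))/2],.06),np.ptp(b,axis=0))
    b=big(crop('h',(0,0,200),(180,40,255)));print("hub",W(c,[(b.min(0)+b.max(0))/2],.069),np.ptp(b,axis=0))
```

```text
top off ((488.1965637207031, -51.65131378173828), (70.75958251953125, 33.95474624633789), 27.110933303833008)
disc [ 0.44144246 -0.12034752  0.10937666] 32
stone ((441.6071472167969, -120.66444396972656), (50.361289978027344, 149.7436065673828), 65.080078125)
knob [[ 0.42437825 -0.3491881 ]] [19. 21.]
hub [[ 0.4356086  -0.26666248]] [15. 11.]
wrist off ((488.0202331542969, -49.33296203613281), (71.00469970703125, 34.7745361328125), 26.999988555908203)
disc [ 0.44203389 -0.11849131  0.10895814] 25
stone ((455.5057678222656, -124.76020812988281), (50.27037811279297, 121.03385925292969), 65.04076385498047)
knob [[ 0.41646412 -0.35281345]] [17. 18.]
hub [[ 0.4359693 -0.2609044]] [21. 20.]
```

Both views agree:

| Quantity | Measured value | Check |
|---|---|---|
| Pivot | (0.442, -0.120) | - |
| Hub | (0.436, -0.261) | 141 mm from the pivot, as given |
| Lever angle | about 0.09 rad | within the starting range |
| Stone angle | about 1.17 rad | within the starting range |
| Offcut centre | (0.488, -0.0505) | 71 x 34 mm at 27° |

I'll grip the offcut towards its outer end.

```bash
python3 - <<'E'
from rig import arm
from h import *
a0=np.deg2rad(27);u=np.array([np.cos(a0),np.sin(a0)])
g=np.array([.4881,-.0505])+.015*u
a=bestR(arm,[*g,.15],a0+np.pi/2);Ro=R(a)
arm.grip(.06)
arm.move_to([*g,.12],Ro); arm.move_l([*g,.0385],feed=.1)
print(arm.current_force()); arm.grip(.02); print(arm.current_width(),arm.current_grasp_force())
arm.move_l([*g,.12],feed=.15); print(arm.current_width(),arm.current_grasp_force())
p=np.array([.485,.05])+.015*u
arm.move_l([*p,.12],feed=.2); arm.move_l([*p,.012],feed=.12); arm.move_l([*p,.0052],feed=.03)
print(arm.current_force(),arm.current_ee_pos()); arm.grip(.06); arm.move_l([*p,.15],feed=.2)
cv2.imwrite("pics/top2.png",arm.snapshot("top")[:,:,::-1]);print(arm.current_t())
E
python3 -c "
import cv2;i=cv2.imread('pics/top2.png')[130:330,120:520];cv2.imwrite('pics/top2c.png',cv2.resize(i,None,fx=2,fy=2))"
```

```text
[ 0.21583395  0.28143469 -0.77075045]
0.03375851034696843 29.99794989824295
0.033932239778779114 29.996269941329956
[ 0.72598682  0.23294786 -0.56421131] [0.49827321 0.05683774 0.00514264]
9.225
```

View pics/top2c.png

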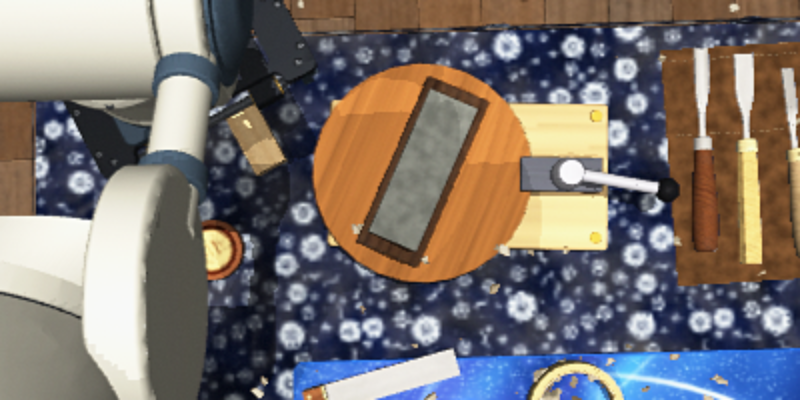

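The offcut lies flat on the bench at crop (255,145), well clear of the turntable. Next I'll straddle the lever and back it off to about 0.85 rad.

```bash
cat > lev.py <<'E'
from h import *
H=np.array([.436,-.2608]);P=np.array([.4417,-.1197]);B=np.deg2rad(-92.3)
def pose(q,r=.065):
    f=B-.26+q;return H+r*np.array([np.cos(f),np.sin(f)]),f+np.pi/2
def swing(arm,q0,q1,z0,off,n=8,stop=None):
    for q in np.linspace(q0,q1,n+1)[1:]:
        p,a=pose(q);arm.move_l([*p,z0+.004*max(q,0)],R(a+off),feed=.05)
        F=np.array(arm.current_force())[:2]; t=np.array([np.cos(a),np.sin(a)])
        print("q %.2f tang force %.1f"%(q,F@t))
        if stop and F@t>stop: break
E
python3 - <<'E'
from rig import arm
from lev import *
p,a=pose(.09); off=bestR(arm,[*p,.15],a)-a; print("off",off)
arm.move_l([.48,-.05,.18],feed=.3)
arm.move_to([*p,.14],R(a+off)); arm.grip(.028)
arm.move_l([*p,.041],feed=.1); print(arm.current_force()); arm.grip(.018); print(arm.current_width(),arm.current_force(),arm.current_t())
swing(arm,.09,.84,.041,off)
p,a=pose(.82);arm.grip(.03); arm.move_l([*p,.16],feed=.15)
arm.move_l([.40,-.36,.3],feed=.3)
cv2.imwrite("pics/top3.png",arm.snapshot("top")[:,:,::-1]);print(arm.current_t(),arm.current_joint_positions())
E
python3 -c "
import cv2;i=cv2.imread('pics/top3.png')[130:330,120:520];cv2.imwrite('pics/top3c.png',cv2.resize(i,None,fx=2,fy=2))"
```

```text
off 0.0
[ 0.24839552 -0.57243785 -0.5039969 ]
0.018002065592463343 [-0.70970281 -0.55617775 -0.01654864] 13.2667
q 0.18 tang force -0.5
q 0.28 tang force -0.3
q 0.37 tang force -0.1
q 0.46 tang force -0.5
q 0.56 tang force -1.6
q 0.65 tang force -1.0
q 0.75 tang force -1.4
q 0.84 tang force -0.8
17.5417 [-4.83259721e+01  1.69177613e+01  8.20345984e+01  9.53685466e-03
  8.11768924e+01 -7.92587780e+01]
```

View pics/top3c.png

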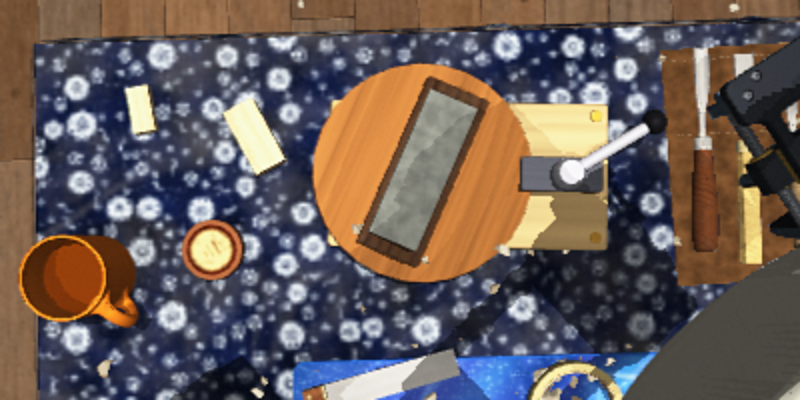

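The lever now stands at about 0.83 rad, with its knob at crop (655,121), and the stone hasn't moved. Next I'll push the stone round with the closed fingers on its side, along an arc about the pivot.

Run:
```python
from rig import arm
from lev import *
def sp(q,d,r=.055):
    f=B+q;e=np.array([np.cos(f),np.sin(f)]);n=np.array([-e[1],e[0]]);return P+r*e+d*n,f+np.pi/2
arm.grip(0.0)
D=.0395
p,a=sp(1.175,.062); off=bestR(arm,[*sp(.6,D)[0],.15],sp(.6,D)[1])-sp(.6,D)[1]
arm.move_to([*p,.16],R(a+off)); arm.move_l([*p,.056],feed=.12); print(arm.current_width(),arm.current_t())
p,a=sp(1.175,D+.003); arm.move_l([*p,.056],R(a+off),feed=.05)
for q in np.linspace(1.175,0,14)[1:]:
    p,a=sp(q,D);arm.move_l([*p,.056],R(a+off),feed=.05)
    print("%.2f"%q,np.round(arm.current_force(),1))
p,a=sp(0,D+.02);arm.move_l([*p,.056],feed=.08);arm.move_l([*p,.16],feed=.15)
arm.move_to([.46,-.17,.27],R(-np.pi/2))
c=arm.get_calibration("wrist"); im=arm.snapshot("wrist")[:,:,::-1].copy(); cv2.imwrite("pics/w4.png",im)
t=arm.snapshot("top")[:,:,::-1].copy();cv2.imwrite("pics/top4.png",t)
print(arm.current_t())
for n,cc,i,(x0,y0,x1,y1) in (("w",c,im,(180,130,375,275)),("t",arm.get_calibration("top"),t,(265,155,398,280))):
    m=np.zeros(i.shape[:2],np.uint8);m[y0:y1,x0:x1]=cv2.inRange(cv2.cvtColor(i,cv2.COLOR_BGR2HSV),(0,0,60),(180,60,215))[y0:y1,x0:x1]
    m=cv2.morphologyEx(m,cv2.MORPH_OPEN,np.ones((5,5)));k=max(cv2.findContours(m,0,1)[0],key=cv2.contourArea)[:,0]
    print(n,cv2.minAreaRect(np.array([ray(cc,u,.068) for u in k.astype(float)],np.float32)*1000))
```

```text
4.06529416926386e-05 20.4083
1.08 [ 0.5 -0.1 -0.6]
0.99 [-1.   0.7 -0. ]
0.90 [-0.  -0.2  1.1]
0.81 [-0.   0.1  0.3]
0.72 [ 0.2 -0.3 -0.1]
0.63 [ 0.   0.5 -0.1]
0.54 [ 0.4  0.  -0.3]
0.45 [ 0.2  0.5 -0.5]
0.36 [-0.3  0.4  0.1]
0.27 [-0.2 -0.4 -0.7]
0.18 [ 0.2  0.4 -0. ]
0.09 [ 0.1  0.2 -0.5]
0.00 [-0.2 -0.  -1.2]
27.3167
w ((442.71490478515625, -118.41248321533203), (51.49532699584961, 149.57933044433594), 1.4057103395462036)
t ((502.5964660644531, -184.6848907470703), (129.07444763183594, 104.32389831542969), 88.42778778076172)
```

View pics/w4.png

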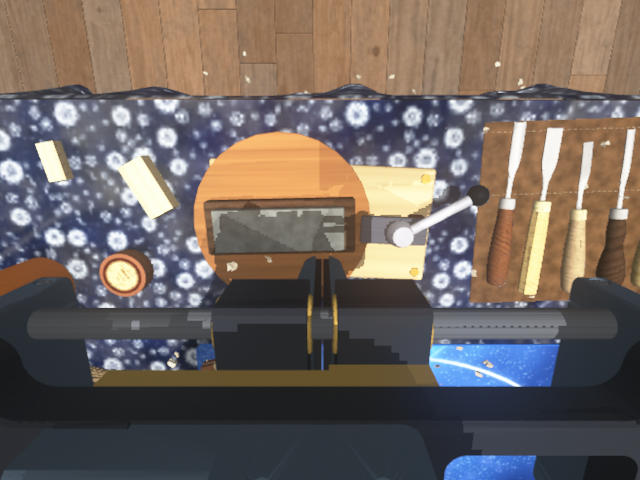

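The stone spans (207,205) to (355,245) in the image. It now stands about +0.065 rad off the board's axis. I'll push it 0.055 rad further, then tighten the lever, with finer force-guarded steps near the stop.

Run:
```python
from rig import arm
from lev import *
def sp(q,d,r=.055):
    f=B+q;e=np.array([np.cos(f),np.sin(f)]);n=np.array([-e[1],e[0]]);return P+r*e+d*n,f+np.pi/2
D=.0395
p,a=sp(0,D+.02); off=bestR(arm,[*p,.15],a)-a
arm.move_to([*p,.16],R(a+off)); arm.move_l([*p,.056],feed=.12)
p,a=sp(-.055,D);arm.move_l([*p,.056],R(a+off),feed=.03)
p,a=sp(0,D+.02);arm.move_l([*p,.056],feed=.08);arm.move_l([*p,.16],feed=.15)
p,a=pose(.83); off=bestR(arm,[*p,.15],a)-a
arm.move_to([*p,.14],R(a+off)); arm.grip(.03)
arm.move_l([*p,.0445],feed=.1); print(arm.current_force()); arm.grip(.018); print(arm.current_width(),arm.current_t())
swing(arm,.83,.12,.041,off,7,20); swing(arm,.12,-.06,.041,off,9,12)
print(arm.current_ee_pos(),arm.current_force())
arm.grip(.03); p=arm.current_ee_pos(); arm.move_l([p[0],p[1],.16],feed=.15)
arm.move_to([.46,-.17,.27],R(-np.pi/2))
c=arm.get_calibration("wrist"); im=arm.snapshot("wrist")[:,:,::-1].copy(); cv2.imwrite("pics/w5.png",im);print(arm.current_t())
x0,y0,x1,y1=180,130,358,275
m=np.zeros(im.shape[:2],np.uint8);m[y0:y1,x0:x1]=cv2.inRange(cv2.cvtColor(im,cv2.COLOR_BGR2HSV),(0,0,60),(180,60,215))[y0:y1,x0:x1]
m=cv2.morphologyEx(m,cv2.MORPH_OPEN,np.ones((5,5)));k=max(cv2.findContours(m,0,1)[0],key=cv2.contourArea)[:,0]
print(cv2.minAreaRect(np.array([ray(c,u,.068) for u in k.astype(float)],np.float32)*1000))
```

```text
[ 0.50613509  0.73106511 -0.02049959]
0.01805675168201448 34.9583
q 0.73 tang force 1.3
q 0.63 tang force 1.0
q 0.53 tang force 1.1
q 0.42 tang force 1.7
q 0.32 tang force 0.7
q 0.22 tang force 0.5
q 0.12 tang force 1.7
q 0.10 tang force 4.6
q 0.08 tang force 4.0
q 0.06 tang force 4.2
q 0.04 tang force 4.2
q 0.02 tang force 3.8
q 0.00 tang force 3.9
q -0.02 tang force 4.7
q -0.04 tang force 5.2
q -0.06 tang force 4.0
[ 0.4131078  -0.32170875  0.04096511] [ 3.37266935 -2.44516407 -4.09940536]
42.0
((442.8448486328125, -118.39830780029297), (149.68350219726562, 51.793128967285156), 88.727783203125)
```

View pics/w5.png

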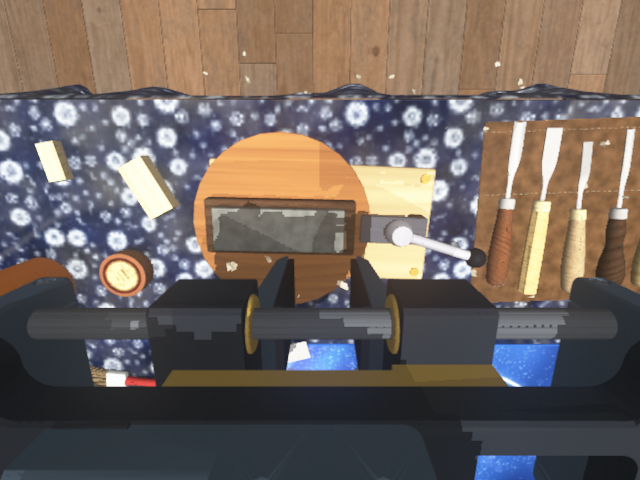

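The stone lies along the board's axis (207,205)-(355,245), about 0.02 rad off. The knob at (477,258) is clockwise of where it started, so the lever is at or near its stop. The offcut is flat on the bench at (147,186), the tin, mug and gouges haven't moved, and the arm is clear.

```bash
python3 -c "
from rig import arm
print(arm.sign_off())"
```

```text
the job is handed in; nothing more can be done
None
```

The job is handed in, but the hand-in gave no verdict: the offcut lies flat on the bench clear of the turntable, the stone points at the clamp screw within about 0.02 rad, and the clamp lever is turned back to about its stop (judged from its angle in the image; strap force not measured).

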